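Swap the faulty transformer on a power board

ROBOT

A 7-joint arm with a two-finger parallel gripper is mounted at the origin on the work surface. World frame = base frame: x ahead of the robot, y to its left, z up, the work surface at z = 0. Lengths are in m, angles in degrees, forces in N, time in s.
With the tool pointing down it reaches from about 0.425 to 0.8 m from the base axis. Payload 8.3 kg.
Tool frame: the origin (TCP) lies at the centre of the arm's flange, where the gripper is bolted on; the fingertips stand 173 mm ahead of it and the grasp point (between the pads) lies 155 mm ahead of it; z points along the fingers, y is the line along which they close (so a half turn about z gives the same grasp; the last joint's range is limited). The gripper opens to 85 mm and grips with 20 to 120 N. Pads are 22 mm wide; open, the fingers measure 114 mm over their backs; the gripper's body (76 mm by 85 mm) begins 54 mm behind the grasp point. The pads swing forward as they close: fully open they stand 13 mm farther back than shut.
Start: joints at [-68.635, 21.967, 0.94, 78.501, -0.361, 79.538, -2.664], TCP at [0.264, 0.567, 0.405] pointing down, gripper open.
Joint ranges: [-169.22, 169.22], [-14.56, 117.87], [-87.37, 89.26], [10.42, 133.3], [-82.24, 262.24], [0.94, 117.77], [-172.7, 172.7]. Speed limits (degrees/s): [136.94, 136.94, 172.46, 172.46, 180, 180, 180].

INTERFACE

Orientations are given as [roll, pitch, yaw] about the fixed x, y, z axes, in that order (R = Rz(yaw) Ry(pitch) Rx(roll)).
In Python, from station import * gives the robot as it stands.
- The arm moves only by the tool arm_command, never from a script. Its argument "rows" is one flat list of numbers, 5 for each row, row after row: the shift along the world's x, y, z in mm, then the turn about the world's z in rad, then the closure, from 0 (fully open) to 1 (shut). In form: [tx, ty, tz, yaw, gripper, tx, ty, tz, yaw, gripper, ...]. A call has 1 to 5 rows; each row shifts and turns the commanded pose from where the row before left it; what a row does not reach is not made up. A row lasts 1/10 s, in which the tool goes at most 50 mm and 8.59 degrees, less where a joint would pass 70% of its speed; a pose out of reach is approached as far as the arm can. A call with a gripper value outside its range is refused whole. The fingers move at their own pace and stop on an object; "squeeze" is the grip in N (left out, the last holds). Time passes only in rows, so rows that do not move let the fingers close. It gives the time, the measured TCP pose, the force, the opening and the grip force at its end, in the units of the state.
- observe(): the state, without advancing time (a new reading comes with each control period).
- snapshot(name): name is "scene" or "top"; returns the picture (400x640x3 uint8, blue, green, red); there is no depth.
- calibration(name): a dict with "fx", "fy", "cx", "cy" (pixels), "xyz" and "rotation" of the camera in the world. Camera axes: x right, y up, looking along -z (the intrinsics and any distortion apply to the point x, -y, -z); pixel columns grow to the right and rows downward; lengths in m; the calibration is good to about 2 mm. A picture is of the moment at which its call begins. calibration takes no time and is no camera call.
- job_done(): hands the job in; it is judged then, once.
The state is a dict: "clock": time; "joint_pos": joint angles; "joint_velocities": joint speeds; "joint_efforts": joint torques, N m; "tcp_pos": TCP position; "ee_rot": TCP orientation; "force": force on the tool from outside, world axes, zero at the start; "torque": the same for the moment, N m; "grip_width": finger opening in m; "finger_force": force on a finger pad.
Only numpy, scipy, OpenCV 4.12 (cv2) and the standard library are available. Lean on these libraries where they do the work, as an engineer would, in place of code of your own. Each camera call takes 0.05 s, during which the arm holds its last target. There are 200 camera calls.

TASK

Nothing on this power board is soldered yet: clear the blue film capacitor and the brown round capacitor off it onto the blue mat, then lift out the faulty transformer (red dot) that they hem in and put it in the red tray. Put the spare transformer (green dot) in the empty yellow-edged seat and, last of all, put both capacitors back, each in the middle of its own marked seat (blue rectangle, white round one). Set the rectangular parts square to their seats, keep all four parts upright throughout, and leave the copper-wound coil on the board where it is.

Things in the scene. Friction and masses are not known exactly. Their poses are not given: they have to be found in the camera images.
- film_mid (a point): Blue film capacitor, loose upright block 30 mm (its x) x 40 mm (its y) x 46 mm high, about 70 g; the point is its centre, 23 mm above its underside. It starts on its own seat, beside the faulty transformer, 12 mm from it.
- can_mid (a point): Brown round capacitor with a silver top, loose upright cylinder 38 mm in diameter x 54 mm high, about 80 g; the point is its centre, 27 mm above its underside. It starts on its own seat on the other side of the faulty transformer, 13 mm from it.
- faulty_mid (a point): Faulty transformer, 40 mm (its x) x 44 mm (its y) x 40 mm high, black ferrite core with yellow tape on top, with a red dot and a scorched patch; loose, about 130 g; the point is its centre, 20 mm above its underside. It starts on its seat. The heat sink stands 12 mm from its -x face, so grip it across its y once the capacitors are away.
- spare_mid (a point): Spare transformer, 40 mm (its x) x 44 mm (its y) x 40 mm high, black ferrite core with yellow tape on top, with a green dot; loose, about 130 g; the point is its centre, 20 mm above its underside. It starts on a 10 mm thick pink foam pad, free on all sides.
- seat_transformer: Yellow-edged transformer seat: fixed plate 50 (x) x 54 (y) x 2 mm on the green board, midmost of three seats in a row along y, 54 mm apart. Origin: centre of its underside, 12 mm above the table; parts stand 2 mm above it. A fixed finned aluminium heat sink, 44 mm long in y and 40 mm high above the board, stands 32 to 54 mm from the centre on the -x side; the +x side is open.
- seat_film: Blue-edged rectangular seat of the film capacitor: fixed plate 40 mm (x) x 50 mm (y) x 2 mm thick on the board, at either end of the row. Origin at the centre of its underside (12 mm above the table); the part stands 2 mm above it, its x along the seat's x.
- seat_can: White round seat of the brown capacitor: fixed disc 48 mm in diameter x 2 mm thick on the board, at the other end of the row. Origin at the centre of its underside (12 mm above the table); the part stands 2 mm above it.
- mat: Blue mat, the side area for the capacitors: fixed flat sheet 90 mm (x) x 150 mm (y) x 3 mm thick on the table. Origin at the centre of its underside; there is room for the two side by side along y, for instance 37 mm either side of the centre.
- reject: Red open tray for the faulty transformer: fixed, 104 mm x 104 mm outside, 20 mm high, walls and floor 4 mm thick. Origin at the centre of its underside.
- coil: Bystander: cream ring coil with copper windings, 40 mm in diameter, 18 mm high, loose on the board on the seats' +x side, about 90 mm from the row. Leave it alone. Origin at the centre of its underside.

How it is judged (in metres and radians):
On the way, in this order (a step that is already met when the one before it is completed fails the run):
1. both capacitors stand released on the blue mat, the faulty transformer still in its seat (x of film_mid in the frame of mat between -0.045 and 0.045 m and y of film_mid in the frame of mat between -0.075 and 0.075 m and z of film_mid in the frame of mat between 0.02 and 0.03 m and angle between each of film_mid, can_mid's own z axis and vertical below 0.15 rad and x of can_mid in the frame of mat between -0.045 and 0.045 m and y of can_mid in the frame of mat between -0.075 and 0.075 m and z of can_mid in the frame of mat between 0.024 and 0.034 m and contact force between each of film, can and the fingers below 0.2 N and horizontal distance between faulty_mid and seat_transformer below 0.015 m), for 0.2 s.
2. the faulty transformer stands released in the red tray, both capacitors still on the mat (x of faulty_mid in the frame of reject between -0.048 and 0.048 m and y of faulty_mid in the frame of reject between -0.048 and 0.048 m and z of faulty_mid in the frame of reject between 0.018 and 0.028 m and angle between each of faulty_mid, film_mid, can_mid's own z axis and vertical below 0.15 rad and x of film_mid in the frame of mat between -0.045 and 0.045 m and y of film_mid in the frame of mat between -0.075 and 0.075 m and z of film_mid in the frame of mat between 0.02 and 0.03 m and x of can_mid in the frame of mat between -0.045 and 0.045 m and y of can_mid in the frame of mat between -0.075 and 0.075 m and z of can_mid in the frame of mat between 0.024 and 0.034 m and contact force between faulty and the fingers below 0.2 N), for 0.2 s.
3. the spare stands released in the transformer's seat, both capacitors still on the mat (horizontal distance between spare_mid and seat_transformer below 0.01 m and z of spare_mid in the frame of seat_transformer between 0.016 and 0.026 m and angle between each of spare_mid, film_mid, can_mid's own z axis and vertical below 0.15 rad and angle between the x axis of spare_mid and the x axis of seat_transformer, either way round below 0.2 rad and x of film_mid in the frame of mat between -0.045 and 0.045 m and y of film_mid in the frame of mat between -0.075 and 0.075 m and z of film_mid in the frame of mat between 0.02 and 0.03 m and x of can_mid in the frame of mat between -0.045 and 0.045 m and y of can_mid in the frame of mat between -0.075 and 0.075 m and z of can_mid in the frame of mat between 0.024 and 0.034 m and contact force between spare and the fingers below 0.2 N), for 0.2 s.
At the end, for the whole second after the job is handed in: Spare transformer and both capacitors upright, each within 10 mm of the middle of its own seat, spare and film capacitor square to theirs within 0.2 rad (either way round); faulty transformer upright in the red tray; all released and at rest (horizontal distance between spare_mid and seat_transformer below 0.01 m and z of spare_mid in the frame of seat_transformer between 0.016 and 0.026 m and angle between each of spare_mid, film_mid, can_mid, faulty_mid's own z axis and vertical below 0.15 rad and angle between the x axis of spare_mid and the x axis of seat_transformer, either way round below 0.2 rad and horizontal distance between film_mid and seat_film below 0.01 m and z of film_mid in the frame of seat_film between 0.019 and 0.029 m and angle between the x axis of film_mid and the x axis of seat_film, either way round below 0.2 rad and horizontal distance between can_mid and seat_can below 0.01 m and z of can_mid in the frame of seat_can between 0.023 and 0.033 m and x of faulty_mid in the frame of reject between -0.048 and 0.048 m and y of faulty_mid in the frame of reject between -0.048 and 0.048 m and z of faulty_mid in the frame of reject between 0.018 and 0.028 m and linear speed of each of film, can, faulty, spare below 0.02 m/s and angular speed of each of film, can, faulty, spare below 0.3 rad/s); the robot touches nothing.
It fails at once if the film capacitor is tipped by more than 0.6 rad (angle between film_mid's own z axis and vertical above 0.6 rad).
It fails at once if the brown capacitor is tipped by more than 0.6 rad (angle between can_mid's own z axis and vertical above 0.6 rad).
It fails at once if the faulty transformer is tipped by more than 0.6 rad (angle between faulty_mid's own z axis and vertical above 0.6 rad).
It fails at once if the spare transformer is tipped by more than 0.6 rad (angle between spare_mid's own z axis and vertical above 0.6 rad).
It fails at once if the coil on the board is moved by more than 15 mm (distance of coil from where it was at the start of the episode above 0.015 m).
It also fails if it takes over 144 s, if anything falls off the work surface, if the arm or the gripper's body presses on something with over 40 N, if the wrist force passes 120 N, or if a joint passes its speed limit or range.

## Working session

There is one attempt and no reset: what is moved stays moved. The work goes in short steps, Python scripts to look and compute and a tool call to move; the robot and the scene stay as the last step left them, time stands still between calls to the robot, and variables do not carry over. Pictures are saved under pics/ and viewed, at most 14 in all, crops included, and the job is handed in when it is done.

Besides the shell and the picture viewer there is one more tool, called as name(argument=value, ...), one argument or row to a line, values as JSON. arm_command: Moves the arm, as the interface text tells. Its arguments: {"type":"object","properties":{"rows":{"type":"array","items":{"type":"number"}},"squeeze":{"type":"number"}},"required":["rows"]}

```bash
mkdir -p pics
python3 - <<'E'
from station import *
import cv2
for n in ("scene","top"):
    cv2.imwrite(f"pics/{n}0.png",snapshot(n)); print(n,calibration(n))
s=observe(); print(s["clock"],s["tcp_pos"],s["ee_rot"],s["grip_width"])
E
```

```text
scene {'fx': 447.9019015993035, 'fy': 447.9019015993035, 'cx': 312.9588835272143, 'cy': 189.27769104777255, 'xyz': array([ 1.11374691, -0.48335952,  0.69286846]), 'rotation': array([49.98696898,  0.69537978, 50.49042655])}
top {'fx': 380.35159768075897, 'fy': 380.35159768075897, 'cx': 314.4480677455184, 'cy': 199.62567117878834, 'xyz': array([ 0.41117737, -0.0040168 ,  0.87351737]), 'rotation': array([ 9.48346352e+00, -3.28086818e-02, -8.90964847e+01])}
0.1 [0.26373797 0.56647214 0.40376594] [-1.79897795e+02  9.74308002e-05  1.55033643e+02] 0.08522731562920453
```

View pics/top0.png

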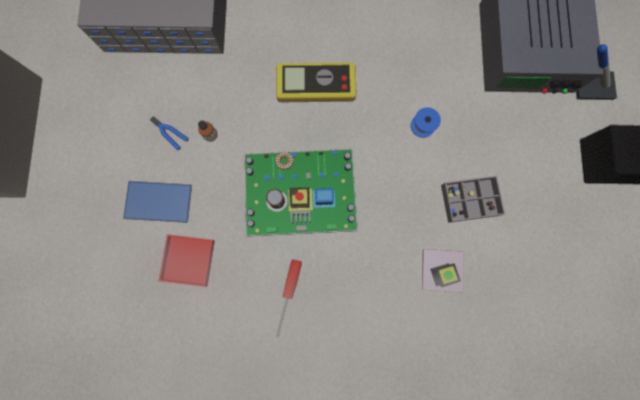

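View pics/scene0.png

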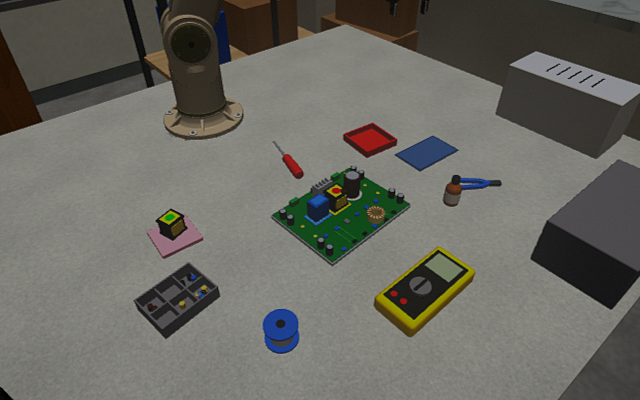

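```bash
cat > h.py <<'E'
from station import *
import cv2, numpy as np
from scipy.spatial.transform import Rotation as R
def ray(n,uv,z):
    c=calibration(n); uv=np.atleast_2d(np.array(uv,float))
    d=np.c_[(uv[:,0]-c["cx"])/c["fx"],-(uv[:,1]-c["cy"])/c["fy"],-np.ones(len(uv))]
    d=R.from_euler("xyz",c["rotation"],degrees=True).apply(d)
    return c["xyz"]+d*((z-c["xyz"][2])/d[:,2])[:,None]
def blob(im,lo,hi,box,n,z,near=None):
    """largest HSV blob in box (u0,v0,u1,v1): area, min-area rect on plane z: centre, sides mm, angle deg of long side"""
    u0,v0,u1,v1=box; hsv=cv2.cvtColor(im[v0:v1,u0:u1],cv2.COLOR_BGR2HSV)
    m=cv2.inRange(hsv,np.array(lo),np.array(hi))
    cs,_=cv2.findContours(m,cv2.RETR_EXTERNAL,cv2.CHAIN_APPROX_NONE)
    c=max(cs,key=cv2.contourArea)[:,0,:]+[u0,v0]
    p=ray(n,c,z)[:,:2].astype(np.float32)*1000
    r=cv2.minAreaRect(p)
    return c.mean(0).round(1),np.round(r[0],1),np.round(r[1],1),round(r[2],1)
E
python3 - <<'E'
from h import *
t=snapshot("top"); s=snapshot("scene")
print("mat",blob(t,(95,80,40),(125,255,255),(115,170,200,230),"top",.003))
print("tray",blob(t,(0,120,60),(8,255,255),(150,225,225,295),"top",.02))
print("board",blob(t,(45,100,30),(75,255,255),(235,140,365,245),"top",.01))
print("film",blob(t,(95,120,60),(115,255,255),(308,180,345,215),"top",.06))
print("pad",blob(t,(150,15,80),(179,100,255),(410,240,480,300),"top",.01))
print("spare dot",blob(t,(45,150,60),(80,255,255),(430,255,465,295),"top",.05))
print("faulty dot",blob(t,(0,150,60),(8,255,255),(285,180,312,210),"top",.052))
a=cv2.resize(t[140:245,235:365],None,fx=6,fy=6,interpolation=cv2.INTER_CUBIC); cv2.imwrite("pics/topz.png",a[:600])
b=cv2.resize(s[155:240,270:410],None,fx=5,fy=5,interpolation=cv2.INTER_CUBIC); cv2.imwrite("pics/scz.png",b)
c=cv2.resize(t[240:300,410:480],None,fx=8,fy=8,interpolation=cv2.INTER_CUBIC); cv2.imwrite("pics/spz.png",c)
E
```

```text
mat (array([157.3, 201.2]), array([547.4, 361.8]), array([144.6,  84.5]), 87.5)
tray (array([191.6, 246.5]), array([443.7, 273.7]), array([93.3, 42.2]), 81.6)
board (array([299.9, 190.5]), array([574.8,  32.2]), array([186.7, 246.5]), 3.7)
film (array([324.3, 197.2]), array([553.2, -23. ]), array([39.7, 43.4]), 0.9)
pad (array([440. , 268.1]), array([ 400.8, -290.5]), array([91.6, 90. ]), 86.4)Traceback (most recent call last):
  File "<stdin>", line 8, in <module>
  File "h.py", line 14, in blob
    c=max(cs,key=cv2.contourArea)[:,0,:]+[u0,v0]
      ~~~^^^^^^^^^^^^^^^^^^^^^^^^
ValueError: max() iterable argument is empty
```

Run:
```python
from h import *
t=snapshot("top")
a=cv2.resize(t[165:243,255:350],None,fx=8,fy=7.5,interpolation=cv2.INTER_CUBIC)[:600]
c=cv2.resize(t[240:300,410:480],None,fx=8,fy=8,interpolation=cv2.INTER_CUBIC); 
cv2.imwrite("pics/topz.png",a);cv2.imwrite("pics/spz.png",c)
```

```text
(no output)
```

View pics/topz.png

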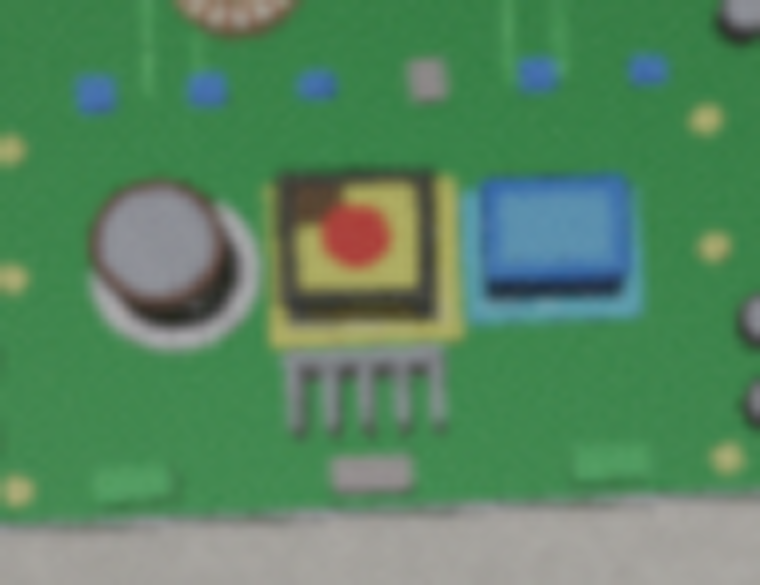

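View pics/spz.png

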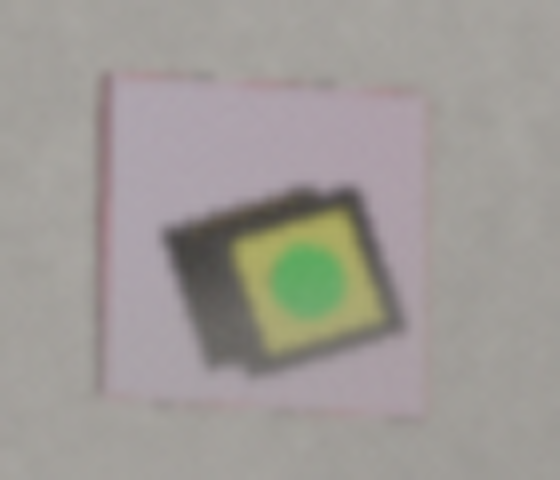

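Top view: the brown can sits at about (275,197), the faulty transformer's red dot at (299,196) and the film capacitor at (324,195). The spare's green dot is at (448,275), turned about 16°. The film seat is at the −y end of the row.

Run:
```python
from h import *
f=lambda L,z,s=(8,7.5),o=(255,165):ray("top",[(u/s[0]+o[0],v/s[1]+o[1]) for u,v in L],z)[:,:2]*1000
P=lambda n,a:print(n,a.round(1).tolist())
P("film top c",f([(557,229)],.06)); P("can top c",f([(158,242)],.068)); P("faulty dot,tape c",f([(355,237),(358,239)],.054))
P("seat T corners c",f([(268,185),(272,347),(464,340),(458,177)],.014).mean(0)); P("seat can",f([(175,266)],.014))
P("seat film bottom corners/right",f([(472,322),(641,316),(637,190)],.014))
sp=f([(235,240),(350,207),(388,325),(270,357)],.05,(8,8),(410,240)); P("spare c",sp.mean(0)); P("spare",sp); 
for i,j in((1,0),(2,3),(3,0),(2,1)): print(np.degrees(np.arctan2(*(sp[j]-sp[i])[::-1])), np.linalg.norm(sp[j]-sp[i]))
P("sdot",f([(308,282)],.05,(8,8),(410,240)))
tr=ray("top",[(167,236),(214,238),(208,285),(160,282)],.02)[:,:2]*1000; P("tray",tr);P("c",tr.mean(0))
```

```text
film top c [[556.4, -24.3]]
can top c [[549.5, 83.0]]
faulty dot,tape c [[554.3, 30.7], [553.7, 29.9]]
seat T corners c [553.6, 29.3]
seat can [[551.4, 83.8]]
seat film bottom corners/right [[535.5, -1.5], [538.1, -49.7], [577.2, -48.3]]
spare c [390.3, -290.4]
spare [[401.0, -270.7], [410.2, -301.7], [379.5, -310.4], [370.7, -278.8]]
106.4343193214225 32.32383690485044
105.5362859526818 32.80724742687128
14.945449284197572 31.380378702588914
15.830604199205002 31.885742342456602
sdot [[390.3, -289.7]]
tray [[466.0, 326.5], [463.2, 221.1], [360.3, 228.1], [365.1, 333.9]]
c [413.6, 277.4]
```

arm_command(
  rows=[19.5, -39.4, -6, -0.0713, 0, 19.5, -39.4, -6, -0.0713, 0, 19.5, -39.4, -6, -0.0713, 0, 19.5, -39.4, -6, -0.0713, 0, 19.5, -39.4, -6, -0.0713, 0],
  squeeze=40,
)

```text
clock: 0.75
tcp_pos: [0.3618, 0.3678, 0.3745]
ee_rot: [180.0, -0.0, 134.4]
force: [0.4, -0.6, -1.1]
grip_width: 0.0855
finger_force: 0.0
```

arm_command(
  rows=[19.5, -39.4, -6, -0.0713, 0, 19.5, -39.4, -6, -0.0713, 0, 19.5, -39.4, -6, -0.0713, 0, 19.5, -39.4, -6, -0.0713, 0, 19.5, -39.4, -6, -0.0713, 0],
)

```text
clock: 1.25
tcp_pos: [0.4592, 0.1708, 0.3447]
ee_rot: [180.0, -0.0, 114.0]
force: [0.5, 0.4, -0.2]
grip_width: 0.0851
finger_force: 0.0
```

arm_command(
  rows=[19.5, -39.4, -6, -0.0713, 0, 19.5, -39.4, -6, -0.0713, 0, 19.5, -39.4, -6, -0.0713, 0, 19.5, -39.4, -6, -0.0713, 0, 19.5, -39.4, -6, -0.0713, 0],
)

```text
clock: 1.75
tcp_pos: [0.5568, -0.0259, 0.3146]
ee_rot: [180.0, -0.0, 93.6]
force: [0.9, 0.4, -0.5]
grip_width: 0.0854
finger_force: 0.0
```

arm_command(
  rows=[0, 0, 0, 0, 0, 0, 0, 0, 0, 0],
)

```text
clock: 1.95
tcp_pos: [0.5564, -0.0257, 0.3143]
ee_rot: [-179.9, 0.0, 93.6]
force: [0.1, 0.5, -0.2]
grip_width: 0.0853
finger_force: 0.0
```

arm_command(
  rows=[0, 1, -30, 0, 0, 0, 0, -30, 0, 0, 0, 0, -30, 0, 0.2, 0, 0, -20, 0, 0.3, 0, 0, -7, 0, 0.3],
)

```text
clock: 2.45
tcp_pos: [0.5552, -0.0214, 0.1956]
ee_rot: [-179.8, -0.1, 93.9]
force: [0.5, 0.6, 0.0]
grip_width: 0.0598
finger_force: 0.0
```

Run:
```python
from h import *
s=snapshot("scene"); cv2.imwrite("pics/s1.png",cv2.resize(s[100:260,260:420],None,fx=3.7,fy=3.7,interpolation=cv2.INTER_CUBIC)); print(observe()["tcp_pos"],observe()["force"])
```

```text
[ 0.55537512 -0.02171629  0.19575305] [-0.26948366  1.0871107  -0.29229863]
```

View pics/s1.png

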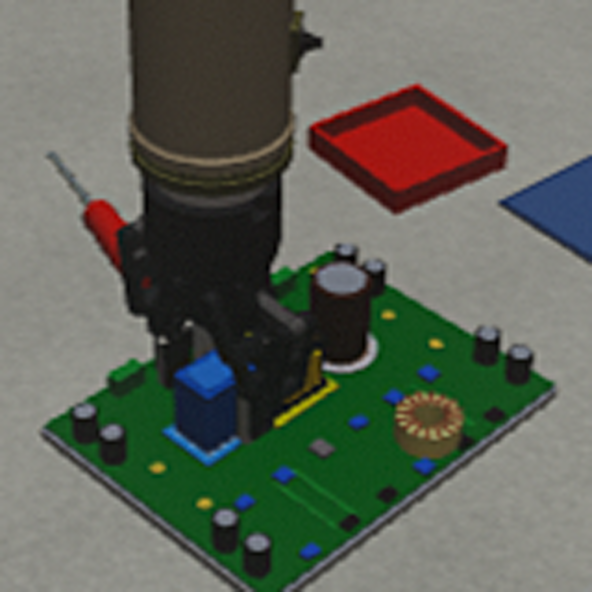

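The fingers straddle the film capacitor along x, with the block between them. I'll trim y and close.

arm_command(
  rows=[1, -3, 0, 0, 0.4, 0, 0, 0, 0, 1, 0, 0, 0, 0, 1, 0, 0, 0, 0, 1, 0, 0, 0, 0, 1],
  squeeze=40,
)

```text
clock: 3.0
tcp_pos: [0.558, -0.0266, 0.1993]
ee_rot: [179.8, -0.0, 93.7]
force: [-1.2, 0.1, 7.1]
grip_width: 0.0295
finger_force: 40.3
```

arm_command(
  rows=[0, 0, 15, 0, 1, 0, 0, 35, 0, 1, 0, 0, 35, 0, 1, 0, 0, 35, 0, 1, 0, 0, 0, 0, 1],
)

```text
clock: 3.5
tcp_pos: [0.5587, -0.0271, 0.3241]
ee_rot: [179.5, -0.0, 93.7]
force: [0.2, -1.0, -0.7]
grip_width: 0.0296
finger_force: 39.6
```

arm_command(
  rows=[-1.5, 44, 0, 0, 1, -1.5, 44, 0, 0, 1, -1.5, 44, 0, 0, 1, -1.5, 44, 0, 0, 1, -1.5, 44, 0, 0, 1],
)

```text
clock: 4.0
tcp_pos: [0.5493, 0.1952, 0.3184]
ee_rot: [180.0, -0.0, 93.7]
force: [1.1, -0.2, 0.2]
grip_width: 0.0292
finger_force: 39.6
```

arm_command(
  rows=[-1.5, 44, 0, 0, 1, -1.5, 44, 0, 0, 1, -1.5, 44, -20, 0, 1, 0, 0, -40, 0, 1, 0, 0, -40, 0, 1],
)

```text
clock: 4.5
tcp_pos: [0.5446, 0.3281, 0.2174]
ee_rot: [179.9, -0.1, 94.0]
force: [0.4, 0.4, -0.7]
grip_width: 0.0292
finger_force: 39.7
```

arm_command(
  rows=[0, 0, -20, 0, 1, 0, 0, -8, 0, 1, 0, 0, 0, 0, 1],
)

```text
clock: 4.8
tcp_pos: [0.5451, 0.3253, 0.19]
ee_rot: [-179.9, 0.0, 93.7]
force: [0.7, 0.1, 0.2]
grip_width: 0.0296
finger_force: 39.8
```

arm_command(
  rows=[0, 0, -2, 0, 1, 0, 0, 0, 0, 1],
)

```text
clock: 5.0
tcp_pos: [0.5455, 0.3257, 0.1885]
ee_rot: [179.9, -0.0, 93.8]
force: [-0.3, -0.2, -0.4]
grip_width: 0.0295
finger_force: 39.8
```

arm_command(
  rows=[0, 0, -1, 0, 1, 0, 0, 0, 0, 0.5, 0, 0, 0, 0, 0.5, 0, 0, 0, 0, 0.35, 0, 0, 0, 0, 0.2],
)

```text
clock: 5.5
tcp_pos: [0.5453, 0.3256, 0.1867]
ee_rot: [-180.0, -0.0, 93.8]
force: [-0.1, -0.0, -0.2]
grip_width: 0.0672
finger_force: 0.0
```

arm_command(
  rows=[0, 0, 25, 0, 0.2, 0, 0, 40, 0, 0.1, 0, 0, 40, 0, 0, 0.8, -40, 10, 0, 0, 0.8, -40, 10, 0, 0],
)

```text
clock: 6.0
tcp_pos: [0.5468, 0.246, 0.3132]
ee_rot: [179.9, -0.1, 93.9]
force: [0.9, -0.3, 0.1]
grip_width: 0.0854
finger_force: 0.0
```

arm_command(
  rows=[0.7, -40.7, 0, 0, 0, 0.7, -40.7, 0, 0, 0, 0.7, -40.7, 0, 0, 0, 0.7, -40.7, 0, 0, 0, 0, 0, 0, 0, 0],
)

```text
clock: 6.5
tcp_pos: [0.5498, 0.0753, 0.3123]
ee_rot: [180.0, 0.1, 93.2]
force: [-0.0, -0.2, -0.2]
grip_width: 0.0856
finger_force: 0.0
```

arm_command(
  rows=[0, 0, -30, 0, 0, 0, 0, -30, 0, 0, 0, 0, -30, 0, 0, 0, 0, -18, 0, 0.3, 0, 0, 0, 0, 0.3],
)

```text
clock: 7.0
tcp_pos: [0.5484, 0.0831, 0.201]
ee_rot: [-179.7, 0.1, 93.8]
force: [-1.1, 0.2, 0.7]
grip_width: 0.0604
finger_force: 0.0
```

arm_command(
  rows=[0, 0, 0, 0, 0.4, 0, 0, 0, 0, 1, 0, 0, 0, 0, 1, 0, 0, 0, 0, 1, 0, 0, 0, 0, 1],
)

```text
clock: 7.5
tcp_pos: [0.5504, 0.0829, 0.2052]
ee_rot: [179.8, -0.1, 93.8]
force: [-0.8, -0.1, 6.9]
grip_width: 0.0375
finger_force: 40.4
```

arm_command(
  rows=[0, 0, 15, 0, 1, 0, 0, 35, 0, 1, 0, 0, 35, 0, 1, 0, 0, 35, 0, 1, 0, 40, 0, 0, 1],
)

```text
clock: 8.0
tcp_pos: [0.5519, 0.1164, 0.3308]
ee_rot: [179.4, 0.0, 93.1]
force: [1.3, -0.6, -1.0]
grip_width: 0.0374
finger_force: 40.3
```

arm_command(
  rows=[0, 46, 0, 0, 1, 0, 46, 0, 0, 1, 0, 46, 0, 0, 1, 0, 46, 0, 0, 1, 0, 46, 0, 0, 1],
)

```text
clock: 8.5
tcp_pos: [0.5493, 0.3545, 0.325]
ee_rot: [180.0, -0.0, 93.7]
force: [0.9, 0.2, -1.7]
grip_width: 0.0373
finger_force: 40.3
```

arm_command(
  rows=[0, 46, 0, 0, 1, 0, 0, -40, 0, 1, 0, 0, -40, 0, 1, 0, 0, -30, 0, 1, 0, 0, -16, 0, 1],
)

```text
clock: 9.0
tcp_pos: [0.5487, 0.3984, 0.1953]
ee_rot: [-179.8, 0.1, 93.8]
force: [-0.4, -1.1, -1.4]
grip_width: 0.0373
finger_force: 40.3
```

arm_command(
  rows=[0, 0, -2, 0, 1, 0, 0, 0, 0, 1, 0, 0, -2, 0, 1, 0, 0, 0, 0, 1],
)

```text
clock: 9.4
tcp_pos: [0.5502, 0.399, 0.1952]
ee_rot: [179.9, -0.1, 93.7]
force: [0.4, -0.9, -1.1]
grip_width: 0.0369
finger_force: 41.3
```

arm_command(
  rows=[0, 0, -1, 0, 1, 0, 0, 0, 0, 0.5, 0, 0, 0, 0, 0.5, 0, 0, 0, 0, 0.3, 0, 0, 0, 0, 0.2],
)

```text
clock: 9.9
tcp_pos: [0.5497, 0.3988, 0.1927]
ee_rot: [-180.0, -0.0, 93.8]
force: [-0.7, 0.0, 0.0]
grip_width: 0.0677
finger_force: 0.0
```

arm_command(
  rows=[0, 0, 25, 0, 0.2, 0, 0, 40, 0, 0.1, 0, 0, 40, 0, 0, 0, -40, 10, -0.14, 0, 0, -40, 0, -0.14, 0],
)

```text
clock: 10.4
tcp_pos: [0.55, 0.3193, 0.3107]
ee_rot: [179.8, -0.3, 77.6]
force: [1.5, -0.7, 0.4]
grip_width: 0.0858
finger_force: 0.0
```

arm_command(
  rows=[0.5, -42, 0, -0.145, 0, 0.5, -42, 0, -0.145, 0, 0.5, -42, 0, -0.145, 0, 0.5, -42, 0, -0.145, 0, 0.5, -42, 0, -0.145, 0],
)

```text
clock: 10.9
tcp_pos: [0.5519, 0.1071, 0.308]
ee_rot: [-180.0, -0.0, 35.8]
force: [0.9, -1.1, 0.5]
grip_width: 0.0853
finger_force: 0.0
```

arm_command(
  rows=[0.5, -42, 0, -0.145, 0, 0.5, -38, 0, -0.145, 0, 0.2, 0, 0, -0.145, 0, 0, 0, 0, -0.131, 0, 0, 0, 0, 0, 0],
)

```text
clock: 11.4
tcp_pos: [0.5534, 0.0286, 0.3078]
ee_rot: [-180.0, -0.0, 3.6]
force: [0.1, 0.7, 0.1]
grip_width: 0.0855
finger_force: 0.0
```

Run:
```python
from h import *
s=observe();print(s["tcp_pos"],s["ee_rot"],s["joint_pos"]);t=snapshot("scene"); cv2.imwrite("pics/s2.png",cv2.resize(t[90:260,260:480],None,fx=3.4,fy=3.4,interpolation=cv2.INTER_CUBIC))
t=snapshot("top")
print("film",blob(t,(95,120,120),(115,255,255),(110,150,220,235),"top",.003))
```

```text
[0.55338467 0.02856734 0.30775722] [-1.79994586e+02 -1.10225755e-02  3.59353625e+00] [-43.47151964  21.86355033  46.92367664  99.24997831 -17.27517557
  66.39901937 -77.99689783]
film (array([163.5, 198.6]), array([553.3, 348. ]), array([32.7, 39.5]), 4.9)
```

View pics/s2.png

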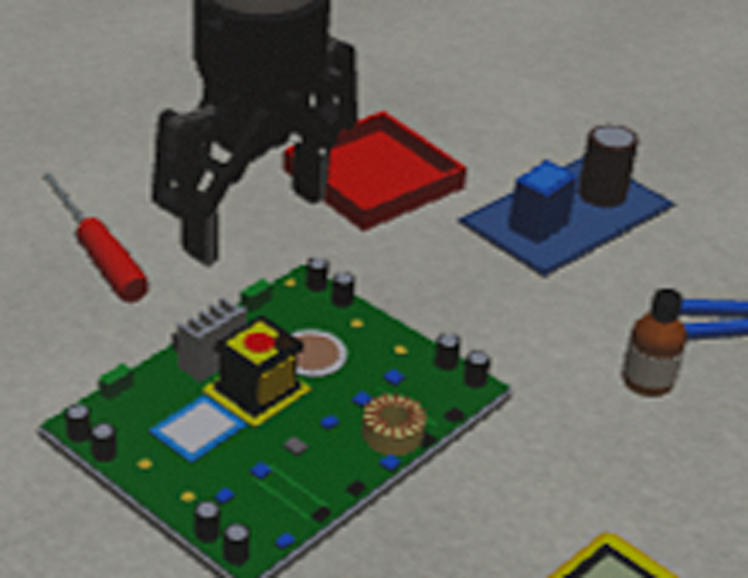

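Both capacitors stand upright on the mat, and the faulty transformer is still in its seat with the seats on either side of it empty.

arm_command(
  rows=[0, 1, -30, 0, 0, 0, 0, -30, 0, 0, 0, 0, -30, 0, 0, 0, 0, -18, 0, 0.2, 0, 0, 0, 0, 0.2],
)

```text
clock: 12.0
tcp_pos: [0.5522, 0.0303, 0.1972]
ee_rot: [180.0, 0.3, 4.0]
force: [-0.2, -0.0, 0.8]
grip_width: 0.0683
finger_force: 0.0
```

arm_command(
  rows=[0, 0, 0, 0, 0.3, 0, 0, 0, 0, 1, 0, 0, 0, 0, 1, 0, 0, 0, 0, 1, 0, 0, 0, 0, 1],
  squeeze=50,
)

```text
clock: 12.5
tcp_pos: [0.5542, 0.0298, 0.2013]
ee_rot: [-180.0, -0.2, 3.8]
force: [-1.4, 0.3, 7.4]
grip_width: 0.0435
finger_force: 52.5
```

arm_command(
  rows=[0, 0, 15, 0, 1, 0, 0, 35, 0, 1, 0, 0, 35, 0, 1, 0, 0, 35, 0, 1, 0, 0, 0, 0, 1],
)

```text
clock: 13.0
tcp_pos: [0.5548, 0.0289, 0.3257]
ee_rot: [-179.9, -0.5, 3.7]
force: [0.2, -0.7, -0.5]
grip_width: 0.0428
finger_force: 51.7
```

arm_command(
  rows=[-20, 35.5, 0, -0.02, 1, -20, 35.5, 0, -0.02, 1, -20, 35.5, 0, -0.02, 1, -20, 35.5, 0, -0.02, 1, -20, 35.5, 0, -0.02, 1],
)

```text
clock: 13.5
tcp_pos: [0.4522, 0.2083, 0.32]
ee_rot: [-180.0, 0.0, -2.0]
force: [0.5, -0.3, -1.5]
grip_width: 0.0434
finger_force: 51.6
```

arm_command(
  rows=[-20, 35.5, 0, 0, 1, -20, 35.5, 0, 0, 1, 0, 0, -30, 0, 1, 0, 0, -35, 0, 1, 0, 0, 0, 0, 1],
)

```text
clock: 14.0
tcp_pos: [0.4113, 0.2775, 0.2513]
ee_rot: [179.7, 0.3, -1.9]
force: [0.1, -0.6, -1.3]
grip_width: 0.0431
finger_force: 51.5
```

Run:
```python
from h import *
s=observe();print(s["tcp_pos"],s["ee_rot"]);t=snapshot("top"); cv2.imwrite("pics/t3.png",cv2.resize(t[165:295,150:350],None,fx=4,fy=4,interpolation=cv2.INTER_CUBIC))
```

```text
[0.41129686 0.27752498 0.25134453] [179.68949776   0.28624633  -1.93050174]
```

View pics/t3.png

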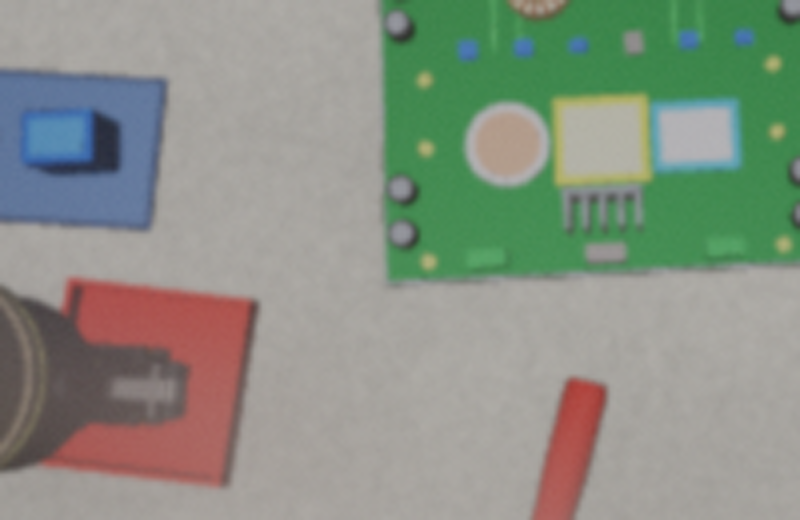

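Tray corners are at about (167,235), (214,240) and (207,286), so it is turned about −7°. All three board seats are visible and empty. Now lower.

arm_command(
  rows=[1, 0, -25, -0.09, 1, 0, 0, -25, 0, 1, 0, 0, -7, 0, 1, 0, 0, 0, 0, 1],
)

```text
clock: 14.45
tcp_pos: [0.4147, 0.2781, 0.1984]
ee_rot: [180.0, 0.0, -7.2]
force: [0.2, 0.8, -1.5]
grip_width: 0.0428
finger_force: 51.7
```

Run:
```python
from h import *
print(ray("top",[(u/4+150-.4,v/4+165-.4) for u,v in [(507,144),(601,139.5),(696,135)]],.014).round(4))
```

```text
[[ 0.5511  0.085   0.014 ]
 [ 0.5546  0.0312  0.014 ]
 [ 0.558  -0.0232  0.014 ]]
```

arm_command(
  rows=[0, 0, -5, 0, 1, 0, 0, 0, 0, 1, 0, 0, -1, 0, 1, 0, 0, 0, 0, 1],
)

```text
clock: 14.85
tcp_pos: [0.4145, 0.2784, 0.1921]
ee_rot: [-180.0, -0.0, -7.1]
force: [0.4, 0.1, -1.3]
grip_width: 0.0433
finger_force: 51.7
```

arm_command(
  rows=[0, 0, -1, 0, 1, 0, 0, 0, 0, 1, 0, 0, 0, 0, 0.4, 0, 0, 0, 0, 0.35, 0, 0, 0, 0, 0.35],
)

```text
clock: 15.35
tcp_pos: [0.4144, 0.2783, 0.1907]
ee_rot: [-180.0, -0.0, -7.1]
force: [0.7, -0.9, 0.5]
grip_width: 0.0557
finger_force: 0.0
```

arm_command(
  rows=[0, 0, 20, 0, 0.35, 0, 0, 35, 0, 0.35, 0, 0, 40, 0, 0.2, 0, 0, 40, 0, 0, 0, -40, 0, 0.05, 0],
)

```text
clock: 15.85
tcp_pos: [0.4154, 0.2429, 0.3306]
ee_rot: [-179.6, -0.4, -3.9]
force: [1.4, -0.5, -0.6]
grip_width: 0.0854
finger_force: 0.0
```

Run:
```python
from h import *
s=observe();print(s["tcp_pos"],s["ee_rot"],s["joint_pos"])
a=snapshot("scene")
t=snapshot("top"); cv2.imwrite("pics/s4.png",cv2.resize(a[90:210,140:480],None,fx=2.3,fy=2.3,interpolation=cv2.INTER_CUBIC))
```

```text
[0.41540616 0.24285815 0.3306211 ] [-179.6064389    -0.38690461   -3.87042284] [ -75.68503127    8.21614476   45.79866796  108.37858864   -6.58601048
   65.47272311 -121.36314699]
```

View pics/s4.png

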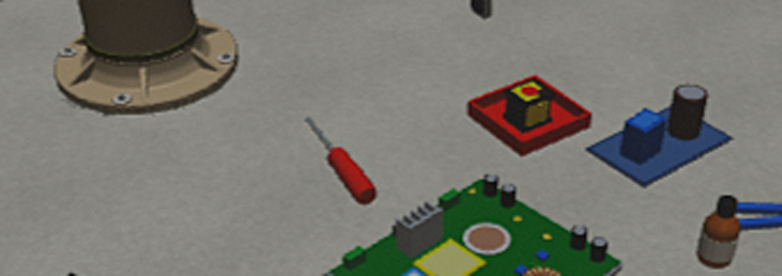

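The faulty transformer stands in the tray. Going to the spare, bowing outwards to stay within reach.

arm_command(
  rows=[10, -44, 0, 0.029, 0, 10, -44, 0, 0.029, 0, 10, -44, 0, 0.029, 0, 10, -44, 0, 0.029, 0, 10, -44, 0, 0.029, 0],
)

```text
clock: 16.45
tcp_pos: [0.4643, 0.0165, 0.3256]
ee_rot: [-179.9, -0.0, 4.1]
force: [1.5, -0.2, -1.1]
grip_width: 0.0855
finger_force: 0.0
```

arm_command(
  rows=[10, -44, 0, 0.029, 0, -14, -44, 0, 0.029, 0, -14, -44, 0, 0.029, 0, -14, -44, 0, 0.029, 0, -14, -44, 0, 0.029, 0],
)

```text
clock: 16.95
tcp_pos: [0.4173, -0.2033, 0.3255]
ee_rot: [-180.0, -0.0, 12.4]
force: [0.6, 0.6, -0.4]
grip_width: 0.0857
finger_force: 0.0
```

arm_command(
  rows=[-14, -44, 0, 0.029, 0, -14, -44, 0, 0.029, 0, 0, 0, 0, 0, 0, 0, 0, 0, 0, 0],
)

```text
clock: 17.35
tcp_pos: [0.3893, -0.2912, 0.3254]
ee_rot: [-180.0, 0.0, 15.4]
force: [0.8, 1.1, 0.4]
grip_width: 0.0854
finger_force: 0.0
```

arm_command(
  rows=[1, 1, -30, 0, 0, 0, 0, -25, 0, 0, 0, 0, 0, 0, 0],
)

```text
clock: 17.65
tcp_pos: [0.3914, -0.286, 0.2679]
ee_rot: [-179.8, 0.2, 15.8]
force: [0.0, -0.0, -0.2]
grip_width: 0.0854
finger_force: 0.0
```

Run:
```python
from h import *
a=snapshot("scene"); cv2.imwrite("pics/s5.png",cv2.resize(a[150:270,120:240],None,fx=4.5,fy=4.5,interpolation=cv2.INTER_CUBIC))
```

```text
(no output)
```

View pics/s5.png

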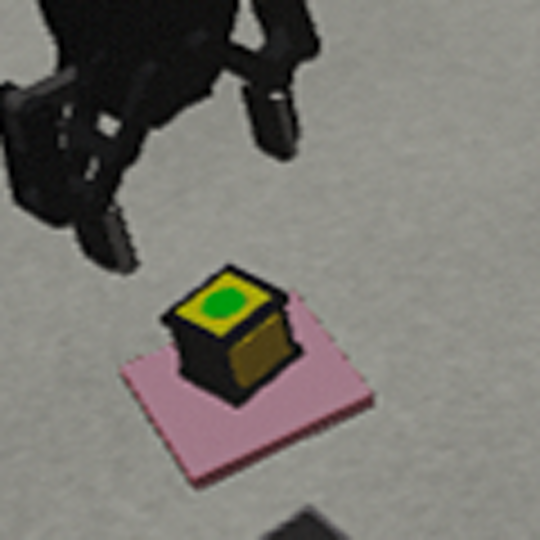

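The spare's yellow winding face points +x (its right-hand side in this view), so gripping across its y at yaw 15.7° is right.

arm_command(
  rows=[0, 0, -30, 0, 0, 0, 0, -30, 0, 0, 0, 0, -14, 0, 0.2, 0, 0, 0, 0, 0.2],
)

```text
clock: 18.1
tcp_pos: [0.3916, -0.288, 0.1962]
ee_rot: [-179.9, 0.1, 15.7]
force: [0.9, -0.8, 0.4]
grip_width: 0.0681
finger_force: 0.0
```

arm_command(
  rows=[0, 0, 0, 0, 0.3, 0, 0, 0, 0, 1, 0, 0, 0, 0, 1, 0, 0, 0, 0, 1, 0, 0, 0, 0, 1],
  squeeze=50,
)

```text
clock: 18.6
tcp_pos: [0.3921, -0.2892, 0.1984]
ee_rot: [179.9, -0.1, 15.7]
force: [-0.5, 0.3, 6.4]
grip_width: 0.0432
finger_force: 51.0
```

arm_command(
  rows=[0, 0, 15, 0, 1, 0, 0, 35, 0, 1, 0, 0, 35, 0, 1, 0, 0, 35, 0, 1, 0, 0, 0, 0, 1],
)

```text
clock: 19.1
tcp_pos: [0.392, -0.2906, 0.3219]
ee_rot: [179.7, -0.4, 15.6]
force: [0.4, 0.7, -0.7]
grip_width: 0.0434
finger_force: 51.3
```

arm_command(
  rows=[20.4, 40, 0, -0.026, 1, 20.4, 40, 0, -0.026, 1, 20.4, 40, 0, -0.026, 1, 20.4, 40, 0, -0.026, 1, 20.4, 40, 0, -0.026, 1],
)

```text
clock: 19.6
tcp_pos: [0.4937, -0.0872, 0.3174]
ee_rot: [-180.0, -0.1, 8.1]
force: [0.3, -0.8, -0.3]
grip_width: 0.0432
finger_force: 51.4
```

arm_command(
  rows=[20.4, 40, 0, -0.026, 1, 20.4, 40, 0, -0.026, 1, 20.4, 40, 0, -0.026, 1, 0, 0, -30, 0, 1, 0, 0, -25, 0, 1],
)

```text
clock: 20.1
tcp_pos: [0.5551, 0.0334, 0.2613]
ee_rot: [180.0, -0.0, 4.0]
force: [-1.0, 0.1, -1.7]
grip_width: 0.043
finger_force: 51.4
```

arm_command(
  rows=[0, 0, -20, 0, 1, 0, 0, -20, 0, 1, 0, 0, -10, 0, 1, 0, 0, 0, 0, 1, 0, 0, 0, 0, 1],
)

```text
clock: 20.6
tcp_pos: [0.5549, 0.0311, 0.2126]
ee_rot: [180.0, -0.1, 3.7]
force: [1.4, 0.2, -1.8]
grip_width: 0.0436
finger_force: 51.3
```

arm_command(
  rows=[0, -1, -7, 0, 1, 0, 0, 0, 0, 1, 0, 0, -2, 0, 1, 0, 0, 0, 0, 1, 0, 0, 0, 0, 1],
)

```text
clock: 21.1
tcp_pos: [0.5546, 0.0303, 0.2028]
ee_rot: [-180.0, -0.0, 3.7]
force: [-0.3, 0.2, -1.5]
grip_width: 0.0433
finger_force: 51.3
```

arm_command(
  rows=[0, 0, -1, 0, 1, 0, 0, 0, 0, 0.45, 0, 0, 0, 0, 0.4, 0, 0, 0, 0, 0.3, 0, 0, 0, 0, 0.25],
)

```text
clock: 21.6
tcp_pos: [0.5546, 0.0303, 0.2016]
ee_rot: [-180.0, -0.0, 3.7]
force: [0.4, 0.1, 0.1]
grip_width: 0.0645
finger_force: 0.0
```

arm_command(
  rows=[0, 0, 20, 0, 0.25, 0, 0, 40, 0, 0.2, 0, 0, 45, 0, 0, 0, 40, 5, 0.14, 0, 0, 40, 0, 0.14, 0],
)

```text
clock: 22.1
tcp_pos: [0.5553, 0.1097, 0.3141]
ee_rot: [180.0, -0.3, 19.9]
force: [0.8, -0.7, -1.3]
grip_width: 0.0856
finger_force: 0.0
```

arm_command(
  rows=[-1.5, 38, 0, 0.145, 0, -1.5, 38, 0, 0.145, 0, -1.5, 38, 0, 0.145, 0, -1.5, 38, 0, 0.145, 0, -1.5, 38, 0, 0.145, 0],
)

```text
clock: 22.6
tcp_pos: [0.5468, 0.3018, 0.3117]
ee_rot: [-180.0, -0.0, 61.7]
force: [0.7, -0.6, 0.5]
grip_width: 0.0853
finger_force: 0.0
```

arm_command(
  rows=[-1.5, 25, 0, 0.145, 0, 0, 0, 0, 0.145, 0, 0, 0, 0, 0.145, 0, 0, 0, 0, 0.131, 0, 0, 0, 0, 0, 0],
)

```text
clock: 23.1
tcp_pos: [0.5457, 0.3251, 0.3116]
ee_rot: [-180.0, -0.0, 93.9]
force: [0.1, -0.2, -0.2]
grip_width: 0.0853
finger_force: 0.0
```

Run:
```python
from h import *
a=snapshot("scene"); cv2.imwrite("pics/s6.png",cv2.resize(a[90:260,260:480],None,fx=3.4,fy=3.4,interpolation=cv2.INTER_CUBIC))
t=snapshot("top"); cv2.imwrite("pics/t6.png",cv2.resize(t[165:243,255:350],None,fx=8,fy=7.5,interpolation=cv2.INTER_CUBIC))
```

```text
(no output)
```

View pics/s6.png

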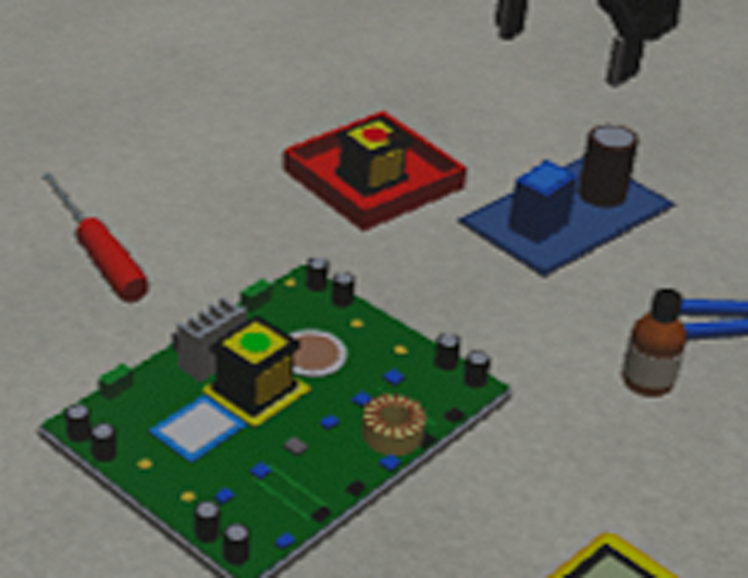

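View pics/t6.png

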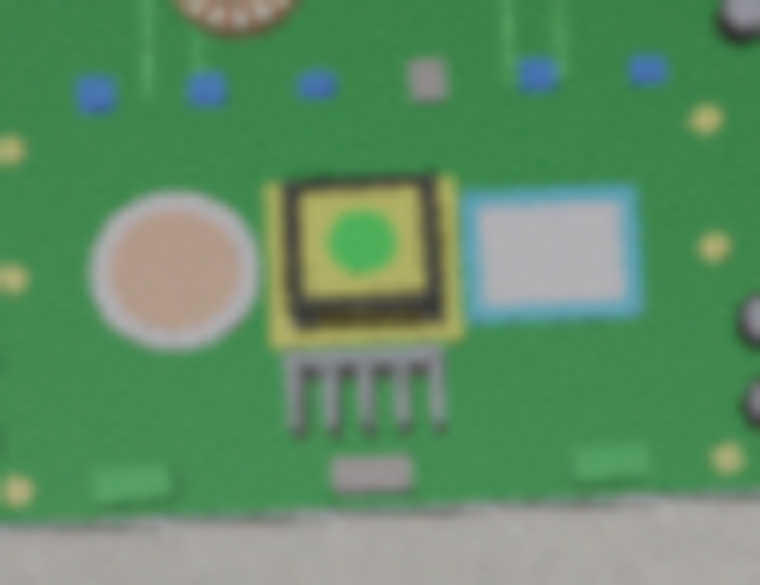

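The spare sits square in the yellow seat, with its dot at (361,242) against about (356,237) for the original. The capacitors are still on the mat. Now the film capacitor.

arm_command(
  rows=[0, 0, -40, 0, 0, 0, 0, -40, 0, 0, 0, 0, -30, 0, 0, 0, 0, -13, 0, 0.3, 0, 0, 0, 0, 0.4],
)

```text
clock: 23.7
tcp_pos: [0.5449, 0.325, 0.1869]
ee_rot: [-179.8, 0.1, 93.6]
force: [-0.3, 0.2, -0.4]
grip_width: 0.0592
finger_force: 0.0
```

arm_command(
  rows=[0, 0, 0, 0, 0.4, 0, 0, 0, 0, 1, 0, 0, 0, 0, 1, 0, 0, 0, 0, 1, 0, 0, 0, 0, 1],
  squeeze=40,
)

```text
clock: 24.2
tcp_pos: [0.5464, 0.3256, 0.1908]
ee_rot: [179.8, -0.1, 93.7]
force: [0.4, -0.7, 6.2]
grip_width: 0.0298
finger_force: 40.3
```

arm_command(
  rows=[0, 0, 15, 0, 1, 0, 0, 40, 0, 1, 0, 0, 40, 0, 1, 0, 0, 35, 0, 1, 0, 0, 0, 0, 1],
)

```text
clock: 24.7
tcp_pos: [0.5472, 0.3253, 0.3262]
ee_rot: [179.5, -0.3, 93.7]
force: [0.1, -0.3, -0.5]
grip_width: 0.0296
finger_force: 39.6
```

arm_command(
  rows=[1.4, -44, 0, 0, 1, 1.4, -44, 0, 0, 1, 1.4, -44, 0, 0, 1, 1.4, -44, 0, 0, 1, 1.4, -44, 0, 0, 1],
)

```text
clock: 25.2
tcp_pos: [0.5522, 0.1034, 0.3194]
ee_rot: [180.0, -0.0, 93.7]
force: [0.4, 0.5, 0.6]
grip_width: 0.0296
finger_force: 39.7
```

arm_command(
  rows=[1.4, -44, 0, 0, 1, 1.4, -44, 0, 0, 1, 1.4, -43.5, 0, 0, 1, 0, 0, -35, 0, 1, 0, 0, -35, 0, 1],
)

```text
clock: 25.7
tcp_pos: [0.5571, -0.0286, 0.2497]
ee_rot: [179.8, -0.0, 93.5]
force: [1.6, 1.8, -1.2]
grip_width: 0.0293
finger_force: 39.7
```

arm_command(
  rows=[0, 0, -25, 0, 1, 0, 0, -10, 0, 1, 0, 0, -5, 0, 1, 0, 0, 0, 0, 1, 0, 0, 0, 0, 1],
)

```text
clock: 26.2
tcp_pos: [0.5574, -0.0262, 0.2101]
ee_rot: [179.9, -0.0, 93.8]
force: [-0.1, 0.0, -0.6]
grip_width: 0.0296
finger_force: 39.7
```

arm_command(
  rows=[0, 0, -6, 0, 1, 0, 0, 0, 0, 1, 0, 0, -2, 0, 1, 0, 0, 0, 0, 1],
)

```text
clock: 26.6
tcp_pos: [0.5569, -0.0263, 0.2018]
ee_rot: [180.0, -0.0, 93.8]
force: [-4.2, 0.5, 10.3]
grip_width: 0.0293
finger_force: 41.1
```

arm_command(
  rows=[0, 0, 1, 0, 1, 0, 0, 0, 0, 0.5, 0, 0, 0, 0, 0.5, 0, 0, 0, 0, 0.4, 0, 0, 0, 0, 0.3],
)

```text
clock: 27.1
tcp_pos: [0.5568, -0.0262, 0.2016]
ee_rot: [-180.0, 0.0, 93.8]
force: [-0.2, -0.4, -0.1]
grip_width: 0.0595
finger_force: 0.0
```

arm_command(
  rows=[0, 0, 20, 0, 0.3, 0, 0, 40, 0, 0.2, 0, 0, 45, 0, 0, 0, 44, 5, 0, 0, 0, 44, 0, 0, 0],
)

```text
clock: 27.6
tcp_pos: [0.5575, 0.0611, 0.3143]
ee_rot: [179.7, -0.1, 93.5]
force: [0.2, 0.9, -0.7]
grip_width: 0.0854
finger_force: 0.0
```

arm_command(
  rows=[-0.8, 48, 0, 0, 0, -0.8, 48, 0, 0, 0, -0.8, 48, 0, 0, 0, -0.8, 48, 0, 0, 0, -0.8, 48, 0, 0, 0],
)

```text
clock: 28.1
tcp_pos: [0.5524, 0.3037, 0.3117]
ee_rot: [-180.0, -0.0, 93.8]
force: [0.5, -0.8, 0.6]
grip_width: 0.0854
finger_force: 0.0
```

arm_command(
  rows=[-0.8, 48, 0, 0, 0, -0.8, 48, 0, 0, 0, 0, 0, 0, 0, 0, 0, 0, 0, 0, 0],
)

```text
clock: 28.5
tcp_pos: [0.5503, 0.3997, 0.3106]
ee_rot: [-179.9, 0.0, 93.9]
force: [0.2, -2.0, -0.4]
grip_width: 0.0855
finger_force: 0.0
```

Run:
```python
from h import *
t=snapshot("top"); cv2.imwrite("pics/t7.png",cv2.resize(t[165:243,255:350],None,fx=8,fy=7.5,interpolation=cv2.INTER_CUBIC))
print("film",blob(t,(95,120,60),(115,255,255),(308,180,345,215),"top",.06),observe()["tcp_pos"])
```

```text
film (array([323.6, 197.1]), array([552.1, -22. ]), array([37.4, 41.4]), 0.9) [0.55119772 0.39774248 0.31110233]
```

View pics/t7.png

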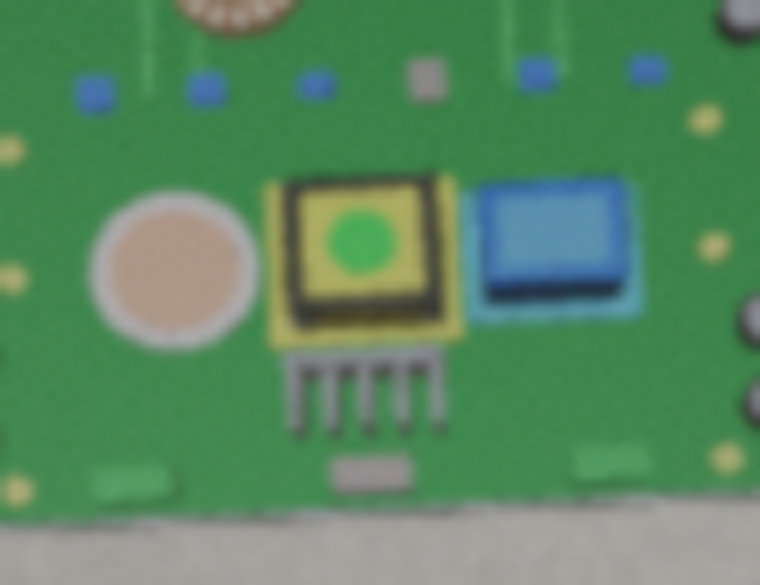

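The film capacitor is back where it started, within about 1 mm. Now the can.

arm_command(
  rows=[0, 0, -40, 0, 0, 0, 0, -40, 0, 0, 0, 0, -25, 0, 0, 0, 0, -12, 0, 0.3, 0, 0, 0, 0, 0.3],
)

```text
clock: 29.05
tcp_pos: [0.5513, 0.3962, 0.1933]
ee_rot: [-179.9, 0.1, 93.6]
force: [-0.2, -0.5, 0.2]
grip_width: 0.0606
finger_force: 0.0
```

arm_command(
  rows=[0, 0, 0, 0, 0.4, 0, 0, 0, 0, 1, 0, 0, 0, 0, 1, 0, 0, 0, 0, 1, 0, 0, 0, 0, 1],
)

```text
clock: 29.55
tcp_pos: [0.5521, 0.398, 0.1971]
ee_rot: [179.8, -0.1, 93.7]
force: [-0.7, -1.0, 8.1]
grip_width: 0.0372
finger_force: 40.4
```

arm_command(
  rows=[0, 0, 15, 0, 1, 0, 0, 40, 0, 1, 0, 0, 40, 0, 1, 0, 0, 35, 0, 1, 0, 0, 0, 0, 1],
)

```text
clock: 30.05
tcp_pos: [0.5526, 0.398, 0.3327]
ee_rot: [179.5, -0.4, 93.7]
force: [-0.0, 0.0, -1.2]
grip_width: 0.037
finger_force: 40.3
```

arm_command(
  rows=[-0.2, -45, 0, 0, 1, -0.2, -45, 0, 0, 1, -0.2, -45, 0, 0, 1, -0.2, -45, 0, 0, 1, -0.2, -45, 0, 0, 1],
)

```text
clock: 30.55
tcp_pos: [0.5497, 0.1709, 0.3253]
ee_rot: [180.0, -0.0, 93.8]
force: [0.3, -0.4, -0.3]
grip_width: 0.037
finger_force: 40.4
```

arm_command(
  rows=[0, -45, 0, 0, 1, 0, -45, 0, 0, 1, 0, 0, 0, 0, 1, 0, 0, -35, 0, 1, 0, 0, -35, 0, 1],
)

```text
clock: 31.05
tcp_pos: [0.5507, 0.0826, 0.2555]
ee_rot: [179.8, -0.1, 93.7]
force: [-0.4, 1.0, -1.3]
grip_width: 0.0374
finger_force: 40.4
```

arm_command(
  rows=[0, 0, -25, 0, 1, 0, 0, -10, 0, 1, 0, 0, -5, 0, 1, 0, 0, 0, 0, 1, 0, 0, 0, 0, 1],
)

```text
clock: 31.55
tcp_pos: [0.5508, 0.0829, 0.2161]
ee_rot: [179.9, -0.0, 93.8]
force: [0.1, 0.2, 0.0]
grip_width: 0.0371
finger_force: 40.4
```

arm_command(
  rows=[0, 0, -5, 0, 1, 0, 0, 0, 0, 1, 0, 0, -2, 0, 1, 0, 0, 0, 0, 1],
)

```text
clock: 31.95
tcp_pos: [0.5504, 0.0828, 0.2081]
ee_rot: [180.0, -0.0, 93.8]
force: [-0.9, -0.2, 3.8]
grip_width: 0.037
finger_force: 40.7
```

Touching down; I'll release and back away.

arm_command(
  rows=[0, 0, 0, 0, 1, 0, 0, 0, 0, 0.5, 0, 0, 0, 0, 0.4, 0, 0, 0, 0, 0.3, 0, 0, 0, 0, 0.2],
)

```text
clock: 32.45
tcp_pos: [0.5502, 0.0828, 0.2076]
ee_rot: [-180.0, 0.0, 93.8]
force: [0.6, 0.3, 0.7]
grip_width: 0.0682
finger_force: 0.0
```

arm_command(
  rows=[0, 0, 20, 0, 0.2, 0, 0, 40, 0, 0.1, 0, 0, 45, 0, 0, 0, 44, 5, 0, 0, 0, 44, 0, 0, 0],
)

```text
clock: 32.95
tcp_pos: [0.5511, 0.1702, 0.3205]
ee_rot: [179.7, -0.1, 93.5]
force: [0.5, 0.7, -1.1]
grip_width: 0.0855
finger_force: 0.0
```

arm_command(
  rows=[0, 45, 0, 0, 0, 0, 45, 0, 0, 0, 0, 45, 0, 0, 0, 0, 0, 0, 0, 0, 0, 0, 0, 0, 0],
)

```text
clock: 33.45
tcp_pos: [0.5496, 0.3073, 0.317]
ee_rot: [-180.0, 0.0, 93.9]
force: [0.0, -1.4, -1.0]
grip_width: 0.0857
finger_force: 0.0
```

Run:
```python
from h import *
t=snapshot("top");a=snapshot("scene")
x=cv2.resize(t[165:243,255:350],None,fx=4,fy=4,interpolation=cv2.INTER_CUBIC); y=cv2.resize(a[110:260,260:420],None,fx=2.5,fy=2.5,interpolation=cv2.INTER_CUBIC)
o=np.zeros((375,780,3),np.uint8); o[:312,:380]=x; o[:375,380:780]=y; cv2.imwrite("pics/f.png",o)
```

```text
(no output)
```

View pics/f.png

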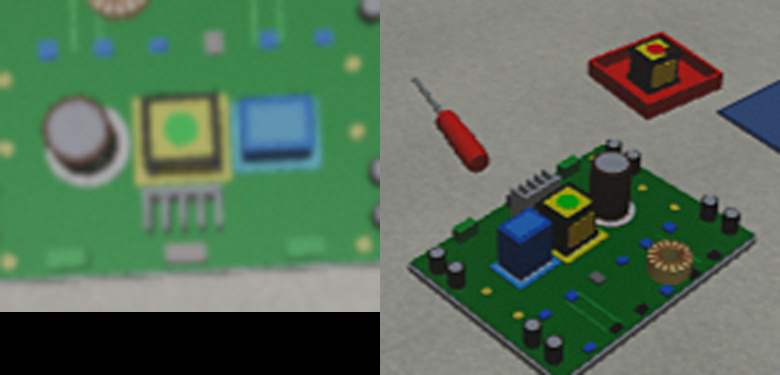

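The can's top is at (78,128) in the crop, the same as its start pose. All parts are upright and in place, and the coil has not moved.

```bash
python3 -c "
from station import *
print(job_done())"
```

```text
the job is handed in; nothing more can be done
None
```

The job is done and handed in: the spare is in the yellow-edged seat, both capacitors are back on their own seats, and the faulty transformer is in the red tray. All stood upright in the last pictures, the coil had not moved, and it took about 33 s of the 144 s; no verdict was returned.

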